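# Cap the reagent pot and pass it through the cooler gate

### The arm

A 6-joint arm with a two-finger parallel gripper is mounted at the origin on the work surface. World frame = base frame: x ahead of the robot, y to its left, z up, the work surface at z = 0. Lengths are in m, angles in rad, forces in N, time in s.
With the tool pointing down it reaches from about 0.375 to 0.9 m from the base axis. Payload 3.1 kg.
Tool frame: the origin (TCP) lies on the mounting face of the last link; the fingertips stand 182 mm ahead of it and the grasp point (between the pads) lies 164 mm ahead of it; z points along the fingers, y is the direction in which the jaws open and shut (so a half turn about z gives the same grasp; the last joint's range is limited). The gripper opens to 87 mm and grips with 3 to 60 N. Pads are 19 mm wide; open, the fingers measure 117 mm over their backs; the gripper's body (75 mm by 190 mm) begins 51 mm behind the grasp point.
Start: joints at [-1.514, 0.527, 1.433, -0, 1.181, -0.178], TCP at [0.146, -0.608, 0.405] pointing down, gripper open.
Joint ranges: [-3.08, 3.08], [-0.75, 2.2], [0.22, 2.44], [-1.43, 4.57], [0, 2.65], [-2.85, 2.85]. Speed limits (rad/s): [2.79, 2.79, 3.14, 3.14, 3.14, 3.14].

### API

Orientations are given as a unit quaternion [x, y, z, w].
In Python, from rig import robot, camera, camera_model gives the robot as it stands.
- The arm moves only by the tool drive_tool, never from a script. Its argument "plan" is a list that holds one entry, the list of rows, each a list of 6 numbers: the shift along the world's x, y, z in units of 2.5 cm (1.0 is 2.5 cm), then the turn, a rotation vector about the world's x, y, z in units of 6 degrees (1.0 is 6 degrees). A call has 1 to 8 rows; each row shifts and turns the commanded pose from where the row before left it; what a row does not reach is not made up. A row lasts 1/8 s, in which the tool goes at most 62.5 mm and 10.7 degrees, less where a joint would pass 70% of its speed; a pose out of reach is approached as far as the arm can. A call with a number of a shift or a turn outside -1 to 1 is refused whole. A call with a gripper value outside its range is refused whole. "grip" is the closure, from 0 (fully open) to 1 (shut), set as the call begins (left out, the last holds). The fingers move at their own pace and stop on an object; "force" is the grip in N (left out, the last holds). Time passes only in rows, so rows that do not move let the fingers close. It gives the time, the measured TCP pose, the force and the opening at its end, in the units of the state.
- robot.get_obs(): the state, without advancing time (a new reading comes with each control period).
- camera(name): name is "scene" or "side" or "wrist"; returns the picture (384x512x3 uint8, red, green, blue); there is no depth.
- camera_model(name): a dict with "K" (3x3 intrinsics, pixels), "k1" (the pictures are not rectified: a ray, as slopes to the right and down, at radius r is drawn at 1 + k1 r^2 times it, then the intrinsics apply), "world_to_cam" (4x4, takes a point from world to camera coordinates); the wrist camera has in their place "tool_from_camera" (4x4, takes a point from camera to tool coordinates, whose origin is the TCP and whose axes are the flange's). Camera axes: x right, y up, looking along -z (the intrinsics and any distortion apply to the point x, -y, -z); pixel columns grow to the right and rows downward; lengths in m; the calibration is good to about 2 mm. A picture is of the moment at which its call begins: read the wrist's pose just before it. camera_model takes no time and is no camera call.
- robot.hand_in(): hands the job in, once; it reports no verdict.
The state is a dict: "time": time; "q": joint angles; "joint_velocities": joint speeds; "joint_torque": joint torques, N m; "position": TCP position; "tool_rot": TCP orientation; "ft_force": force on the tool from outside, world axes, zero at the start; "moment": the same for the moment, N m; "grip_width": finger opening in m.
Only numpy, scipy, OpenCV 4.12 (cv2) and the standard library are available. Lean on these libraries where they do the work, as an engineer would, in place of code of your own. Each camera call takes 0.05 s, during which the arm holds its last target.

### The job

Take the blue cover from its sloping rest and set it on the white reagent pot so that it sits fully down and level on the rim, without dropping it, and let go of it. Then push the covered pot along its lane, without lifting it, through the orange swing gate into the bay, far enough in that both gate leaves spring shut behind it; the cover must still be seated and level. Leave the tube rack, the bottle and the tip box where they stand.

Things in the scene. Friction and masses are not known exactly. Their poses are not given: they have to be found in the camera images.
- lid: Loose round blue cover, about 80 g: flange 78 mm across, 5 mm thick; below it a plug 58 mm across, 7 mm deep, bevelled to 48 mm at its foot; on top a white round knob. Origin: centre of the flange's underside, the face that sits on the rim; z points up through the knob. At the start it lies on lid_rest, sloping 35 degrees (0.61 rad) from level, plug flat on the slope, lower edge against two pegs.
- lid_knob (a point): Centre of the top face of the cover's white upright knob, 22 mm across and 30 mm tall: it spans 5 to 35 mm above the cover's origin along the cover's z, and this point is at 35 mm.
- lid_rest: Fixed steel stand, 100 x 110 mm, with a 104 mm square plate sloping 35 degrees that faces up and to its own +x (away from the robot, give or take its yaw); top edge 70 mm above the bench. Two black pegs, 8 mm thick, stand 14 mm out of the plate below the cover. Origin: centre of its underside. It stands on the left or the right, in trade with the tube rack.
- pot: Loose open reagent pot, white with a light blue band, about 300 g: outer diameter 72 mm, height 45 mm, wall 4 mm (mouth 64 mm across). Origin: centre of its underside; z up. It stands on the loader's deck in the lane in front of the gate (at loader y from -150 to -100 mm).
- pot_rim (a point): Centre of the pot's mouth at rim height, 45 mm above the pot's origin. A seated cover has its origin here.
- loader: Fixed loader with a straight lane, open above. Origin: on the bench, midway between the gate's hinges; +y is the way the pot is pushed, z up. Grey deck, top 12 mm above the bench, 130 mm wide, from y = -210 to +165 mm; two white guide rails 86 mm apart inside, tops 34 mm above the bench. The bay ends at a wall at y = 153 mm, 47 mm high, with a white cooler head, 75 mm high, behind it.
- gate (a point): Point on the deck in the middle of the gate (loader y = 0, 12 mm above the bench). The two steel hinge posts stand outside the rails, tops 52 mm above the bench.
- bay (a point): Point on the deck in the middle of the bay, 90 mm beyond the gate: a good place for the pot's centre. The leaves can close once the pot's centre is about 70 mm past the gate and the fingers are out; at 117 mm the pot touches the end wall.
- leaf_near (a joint): Orange gate leaf hinged on the loader's -x side, 44 mm long, from 15 to 45 mm above the bench (below the pot's rim), upright hinge. 0 = shut, up to 1.6 rad = swung open into the bay (+y); it opens only that way. A light spring (under 1 N at its edge) shuts it.
- leaf_far (a joint): The same leaf, hinged on the loader's +x side; 0 = shut, up to 1.6 rad = swung open into the bay. The shut leaves meet in the middle of the lane.
- tube_rack: Bystander: loose white rack 34 x 160 x 50 mm (long side along its y) with six capped tubes, 84 mm high in all. Origin: centre of its underside.
- bottle: Bystander: loose white bottle with a red cap, 68 mm across, 150 mm high. Origin: centre of its underside.
- tip_box: Bystander: loose dark blue box with a pale top, 85 x 120 x 57 mm. Origin: centre of its underside.
Mind the look-alikes: they are no part of the job. Leave any brown or yellow look-alike of the pot alone.

How it is judged:
By the outcome, as a careful person would: the job done as asked, in the order asked, and still so for the second after the job is handed in, with the robot touching nothing.
It also fails if it takes over 58 s, if anything falls off the work surface, if the arm or the gripper's body presses on something with over 40 N, if the wrist force passes 120 N, or if a joint passes its speed limit or range.

## Working session

There is one attempt and no reset: what is moved stays moved. The work goes in short steps, Python scripts to look and compute and a tool call to move; the robot and the scene stay as the last step left them, time stands still between calls to the robot, and variables do not carry over. Pictures are saved under pics/ and viewed, and the job is handed in when it is done.

Besides the shell and the picture viewer there is one more tool, called after ">>>" by a JSON object that holds its "method" and its "body". drive_tool: Moves the arm, as the interface text tells. Shifts and turns lie within -1 to 1; 1 stands for 2.5 cm of shift or 6 degrees of turn. Its arguments: {"type":"object","properties":{"plan":{"type":"array","items":{"type":"array","items":{"type":"array","items":{"type":"number","minimum":-1,"maximum":1}}}},"grip":{"type":"number"},"force":{"type":"number"}},"required":["plan"]}

```bash
ls; mkdir -p pics
python3 - <<'E'
from rig import robot,camera,camera_model
import cv2,numpy as np
o=robot.get_obs()
for k in o: print(k,np.round(o[k],4))
for n in ["scene","side","wrist"]:
    cv2.imwrite(f"pics/a_{n}.png",camera(n)[:,:,::-1])
    m=camera_model(n); print(n,{k:np.round(v,4).tolist() for k,v in m.items()})
E
```

```text
pics
time 0.0
q [-1.5135  0.5284  1.4339 -0.      1.1814 -0.1785]
joint_velocities [-0.0004  0.0001  0.0004  0.0004 -0.0018  0.0001]
joint_torque [ 2.00000e-03 -4.40035e+01 -1.76587e+01  6.32000e-02  5.81000e-02
 -2.00000e-04]
position [ 0.146  -0.6073  0.4038]
tool_rot [ 9.931e-01  1.177e-01  1.000e-04 -1.100e-03]
ft_force [ 0.57   -0.2907  0.2927]
moment [-0.0116  0.0402 -0.0267]
grip_width 0.087
scene {'K': [[397.0007, 0.0, 247.4469], [0.0, 397.0007, 187.4511], [0.0, 0.0, 1.0]], 'k1': -0.0736, 'world_to_cam': [[-0.7653, 0.6434, 0.0174, 0.4337], [-0.5105, -0.6232, 0.5925, 0.248], [0.3921, 0.4445, 0.8054, -1.4425], [0.0, 0.0, 0.0, 1.0]]}
side {'K': [[420.8294, 0.0, 254.5673], [0.0, 420.8294, 193.6987], [0.0, 0.0, 1.0]], 'k1': -0.067, 'world_to_cam': [[-0.9764, -0.2148, 0.0207, 0.5894], [0.1484, -0.5988, 0.787, -0.157], [-0.1566, 0.7715, 0.6166, -1.1307], [0.0, 0.0, 0.0, 1.0]]}
wrist {'K': [[344.8337, 0.0, 259.2601], [0.0, 344.8337, 195.09], [0.0, 0.0, 1.0]], 'k1': 0.0032, 'tool_from_camera': [[-0.0007, 0.9595, 0.2817, 0.0774], [1.0, 0.0008, -0.0004, -0.0008], [-0.0006, 0.2817, -0.9595, 0.0208], [0.0, 0.0, 0.0, 1.0]]}
```

View pics/a_scene.png

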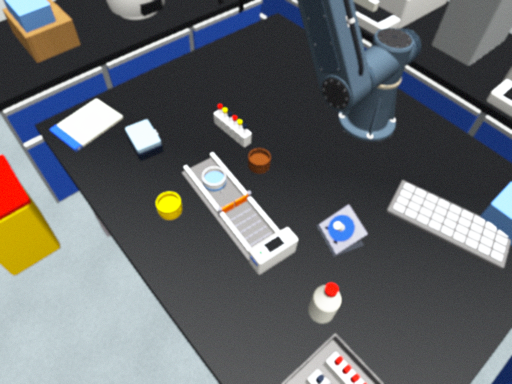

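View pics/a_side.png

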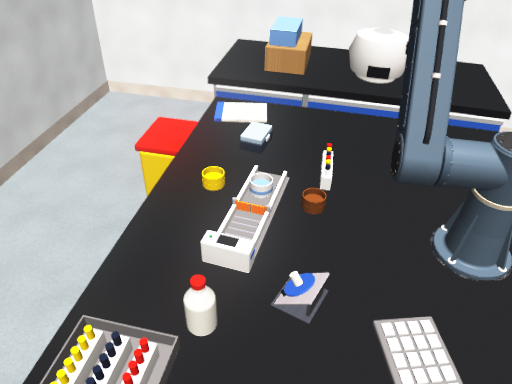

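View pics/a_wrist.png

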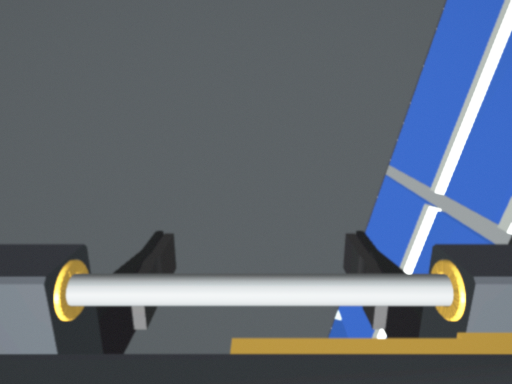

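The white pot with the blue band stands in the lane (scene 213,178; side 261,184). The brown one (scene 259,160) and the yellow one (scene 169,206) are off-lane look-alikes. The blue cover is on its rest (scene 341,228; side 299,284). I'll enlarge these to confirm.

Run:
```python
import cv2
s=cv2.imread("pics/a_scene.png"); d=cv2.imread("pics/a_side.png")
def crop(im,x,y,w,h,f,n):
    c=cv2.resize(im[y:y+h,x:x+w],None,fx=f,fy=f,interpolation=cv2.INTER_CUBIC)
    for i in range(0,w,10):
        cv2.putText(c,str(x+i),(i*f,8),0,.3,(0,255,0),1); cv2.line(c,(i*f,10),(i*f,14),(0,255,0),1)
    for i in range(10,h,10):
        cv2.putText(c,str(y+i),(0,i*f+3),0,.3,(0,255,0),1); 
    cv2.imwrite(f"pics/{n}.png",c)
crop(s,175,145,130,130,4,"c1"); crop(s,305,195,80,70,7,"c2")
crop(d,195,160,100,115,5,"c3"); crop(d,260,260,80,70,7,"c4")
```

```text
(no output)
```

View pics/c1.png

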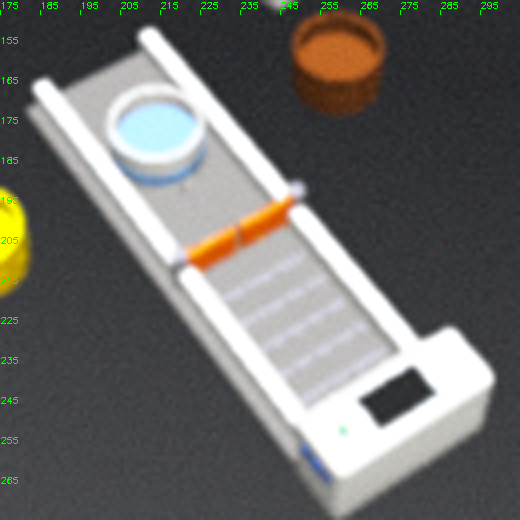

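View pics/c2.png

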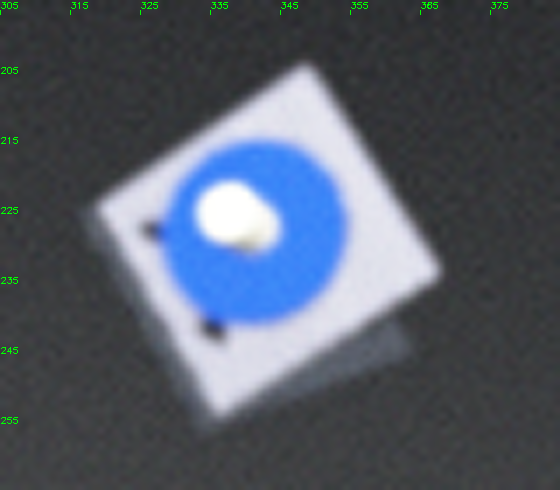

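View pics/c3.png

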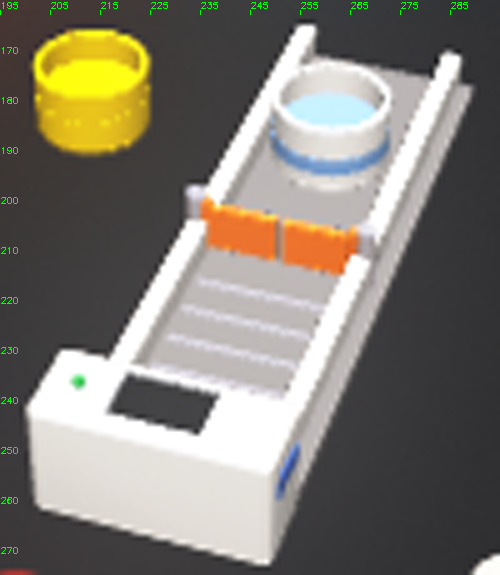

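View pics/c4.png

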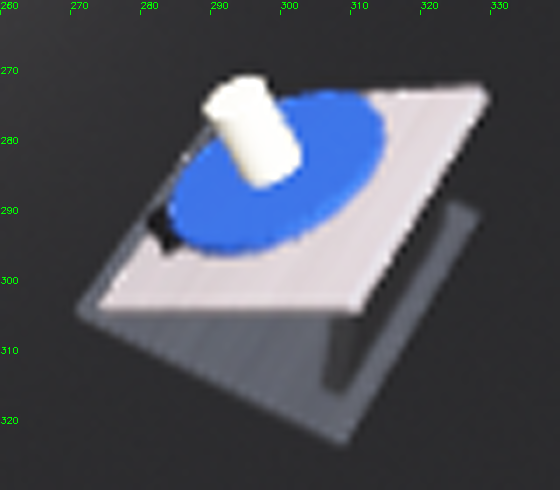

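```bash
cat > h.py <<'E'
import numpy as np,cv2
from scipy.optimize import least_squares
from scipy.spatial.transform import Rotation as R
from rig import robot,camera,camera_model
def w2c(n,obs=None):
    m=camera_model(n)
    if n!="wrist": return m,np.array(m["world_to_cam"])
    o=obs or robot.get_obs(); T=np.eye(4);T[:3,:3]=R.from_quat(o["tool_rot"]).as_matrix();T[:3,3]=o["position"]
    return m,np.linalg.inv(T@np.array(m["tool_from_camera"]))
def proj(n,P,obs=None):
    m,W=w2c(n,obs); P=np.atleast_2d(P); c=P@W[:3,:3].T+W[:3,3]
    a=np.c_[c[:,0],-c[:,1]]/-c[:,2:3]; a=a*(1+m["k1"]*(a**2).sum(1,keepdims=True))
    K=np.array(m["K"]); return a@K[:2,:2].T+K[:2,2]
def ray(n,uv,obs=None):
    m,W=w2c(n,obs);K=np.array(m["K"]); d=(np.array(uv)-K[:2,2])/np.diag(K)[:2]; a=d.copy()
    for _ in range(20): a=d/(1+m["k1"]*(a@a))
    v=W[:3,:3].T@np.array([a[0],-a[1],-1]); return -W[:3,:3].T@W[:3,3],v/np.linalg.norm(v)
def atz(n,uv,z,obs=None):
    o,v=ray(n,uv,obs); return o+v*(z-o[2])/v[2]
def tri(l):
    f=lambda p:np.concatenate([proj(n,p)[0]-uv for n,uv in l])
    r=least_squares(f,[.5,0,.05]); return r.x,np.abs(r.fun).max()
E
python3 - <<'E'
from h import *
np.set_printoptions(precision=4,suppress=True)
S="scene";D="side"
for nm,a,b in [("hi-y",(349,203.9),(329.7,273.1)),("hi+y",(368.3,233.3),(311.1,304.3)),("lo+y",(335.9,254.7),(274.3,303.6)),
 ("knob",(337.7,225.6),(293.6,273.1)),("flange",(341.4,228.1),(299.6,284.6)),("gatepost52",(234.4,201),(251.5,202.7)),("leaf45",(234,201),(251.2,204.4)),
 ("ent34",(199,160),(270.8,168.8)),("pot57",(214,176),(261.3,179.8)),
 ("railR end",(212.5,153.8),(285.2,171.6)),("railL end",(185.5,167),(256.4,166)),("postR",(248.75,192.5),(268.6,206.4)),("postL",(220,209.5),(234.4,199))]:
    p,e=tri([(S,a),(D,b)]); print(nm,p,round(e,2))
print("pot at z57",atz(S,(214,176),.057),atz(D,(261.3,179.8),.057))
for nm,uv in [("brown",(258,160)),("yellow",(168,206)),("rack",(233,128)),("bottle",(324,308)),("tipbox",(142,135))]: print(nm,atz(S,uv,.04))
E
```

```text
hi-y [0.3767 0.2277 0.0669] 0.32
hi+y [0.4092 0.327  0.0677] 0.55
lo+y [0.493  0.2989 0.0075] 1.31
knob [0.4593 0.2564 0.0755] 1.27
flange [0.4415 0.262  0.0474] 0.78
gatepost52 [ 0.6158 -0.0021  0.047 ] 0.88
leaf45 [ 0.6157 -0.0044  0.0407] 0.18
ent34 [ 0.5971 -0.2067  0.0305] 0.57
pot57 [ 0.6091 -0.1091  0.0535] 0.62
railR end [ 0.5487 -0.1985  0.0332] 0.61
railL end [ 0.6464 -0.2117  0.0294] 0.75
postR [0.5646 0.0025 0.0479] 0.58
postL [ 0.667  -0.0048  0.0483] 0.95
pot at z57 [ 0.6122 -0.105   0.057 ] [ 0.6075 -0.107   0.057 ]
brown [ 0.4572 -0.079   0.04  ]
yellow [ 0.7761 -0.1127  0.04  ]
rack [ 0.4296 -0.2405  0.04  ]
bottle [0.6459 0.3908 0.04  ]
tipbox [ 0.6863 -0.4084  0.04  ]
```

The crops confirm it. The pot in the lane is white with a light blue band, the cover is blue with a white knob, and the brown and yellow ones are look-alikes. The rest's yaw is about -18°. I'm travelling to a hover on the cover's axis.

>>> {"method": "drive_tool", "body": {"plan": [[[0.5, 0.5, 0, 0, 0, 0.5], [1, 1, 0, 0, 0, 0.75], [1, 1, 0, 0, 0, 0.75], [1, 1, 0, 0, 0, 0.75], [1, 1, 0, 0, 0, 0.75], [1, 1, 0, 0, 0, 0.75], [1, 1, 0, 0, 0, 0.75], [1, 1, 0, 0, 0, 0.75]]], "grip": 0, "force": 20}}

```text
time: 1.15
position: [0.3346, -0.418, 0.4048]
tool_rot: [0.913, 0.409, 0.0, -0.0]
ft_force: [-0.7, -0.0, 0.2]
grip_width: 0.087
```

>>> {"method": "drive_tool", "body": {"plan": [[[1, 1, 0, 0, 0, 0.8], [1, 1, 0, 0, 0, 0.8], [1, 1, 0, 0, 0, 0.8], [1, 1, 0, 0, 0, 0.8], [1, 1, 0, 0, 0, 0.8], [1, 1, 0, 0, 0, 0.8], [1, 1, 0, 0, 0, 0.8], [1, 1, 0, 0, 0, 0.8]]]}}

```text
time: 2.15
position: [0.534, -0.218, 0.4047]
tool_rot: [0.727, 0.686, 0.0, -0.0]
ft_force: [-0.0, -0.2, -0.9]
grip_width: 0.087
```

>>> {"method": "drive_tool", "body": {"plan": [[[1, 1, 0, 0, 0, 0.9], [0.9, 1, 0, 0, 0, 0.9], [0, 1, 0, 0, 0, 0.9], [0, 1, 0, 0, 0, 0.9], [0, 1, 0, 0, 0, 0.9], [0, 1, 0, 0, 0, 0.9], [0, 1, 0, 0, 0, 0.9], [0, 1, 0, 0, 0, 0.9]]]}}

```text
time: 3.15
position: [0.5803, -0.0182, 0.4047]
tool_rot: [0.423, 0.906, 0.0, -0.0]
ft_force: [-0.1, 0.4, -1.1]
grip_width: 0.0866
```

>>> {"method": "drive_tool", "body": {"plan": [[[0, 1, 0, 0.25, 0.8, 0.6], [0, 1, 0, 0.25, 0.8, 0.5], [0, 1, -0.5, 0.25, 0.8, 0.3], [0, 1, -0.5, 0.25, 0.8, 0], [0, 1, -0.8, 0.25, 0.8, 0], [0, 1, -1, 0.25, 0.8, 0], [0, 1, -1, 0.25, 0.74, 0], [0, 1, -1, 0.06, 0, 0]]]}}

```text
time: 4.15
position: [0.5804, 0.1814, 0.2836]
tool_rot: [0.338, 0.892, -0.023, -0.3]
ft_force: [-0.1, 0.5, 0.1]
grip_width: 0.0874
```

```bash
cat >> h.py <<'E'
np.set_printoptions(precision=4,suppress=True)
def target(yaw,tilt_n,jaw_az):
    pass
def delta(Rt,pt,o=None):
    o=o or robot.get_obs(); Rc=R.from_quat(o["tool_rot"])
    print("shift units",(np.array(pt)-o["position"])/.025,"turn units",(Rt*Rc.inv()).as_rotvec(degrees=True)/6)
def Rlid(yaw,tilt=np.radians(35)):
    n=np.array([np.sin(tilt)*np.cos(yaw),np.sin(tilt)*np.sin(yaw),np.cos(tilt)]); y=np.array([-np.sin(yaw),np.cos(yaw),0]); z=-n
    return R.from_matrix(np.c_[np.cross(y,z),y,z]),n
def save(n,name,f=1,box=None):
    im=camera(n)[:,:,::-1]
    if box: x,y,w,h=box; im=im[y:y+h,x:x+w]
    cv2.imwrite(f"pics/{name}.png",cv2.resize(im,None,fx=f,fy=f,interpolation=cv2.INTER_CUBIC))
E
python3 - <<'E'
from h import *
o=robot.get_obs(); print(o["position"],o["tool_rot"],o["q"])
save("wrist","w1")
Rt,n=Rlid(-.316); k=np.array([.458,.2565,.077])
delta(Rt,k+n*.226); print(n)
print(proj("wrist",[k,k-n*.03],o))
E
```

```text
[0.5804 0.1814 0.2836] [ 0.338   0.8918 -0.0233 -0.2999] [ 0.0773  0.7551  1.4253  0.2046  1.5418 -0.8362]
shift units [ 0.0863  1.2875 -0.7356] turn units [ 2.2907 -0.7484  3.1262]
[ 0.5452 -0.1782  0.8192]
[[311.0682 193.7256]
 [306.1191 182.6503]]
```

View pics/w1.png

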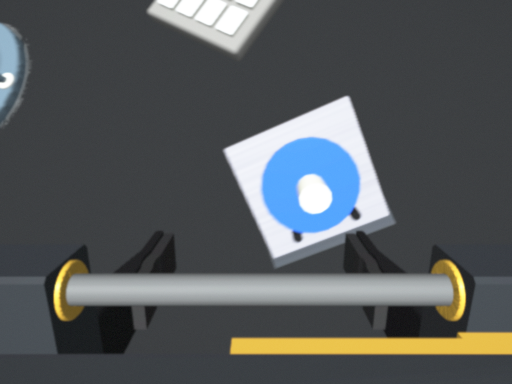

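The wrist view shows the knob top at about (317,197). The prediction was (311,194), so they agree to within a few mm. I'll finish the alignment.

>>> {"method": "drive_tool", "body": {"plan": [[[0, 0.4, -0.2, 0.57, -0.19, 0.78], [0, 0.4, -0.2, 0.57, -0.19, 0.78], [0, 0.4, -0.2, 0.57, -0.19, 0.78], [0.09, 0.1, -0.13, 0.58, -0.18, 0.78], [0, 0, 0, 0, 0, 0]]]}}

```text
time: 4.82
position: [0.5827, 0.2129, 0.2666]
tool_rot: [0.152, 0.942, 0.048, -0.295]
ft_force: [0.4, -0.5, 1.3]
grip_width: 0.0868
```

Run:
```python
from h import *
o=robot.get_obs(); print(o["position"],o["tool_rot"],o["q"])
save("wrist","w2",3,(200,90,220,190))
Rt,n=Rlid(-.316); k=np.array([.458,.2565,.077])
delta(Rt,k+n*.226)
print(proj("wrist",[k,k-n*.03],o))
```

```text
[0.5827 0.2129 0.2666] [ 0.1522  0.9421  0.0477 -0.2949] [ 0.1209  0.7869  1.4079  0.2466  1.5091 -1.2163]
shift units [-0.0624  0.1427 -0.1872] turn units [0.0146 0.0393 0.05  ]
[[261.5734 217.3765]
 [261.2078 203.1192]]
```

View pics/w2.png

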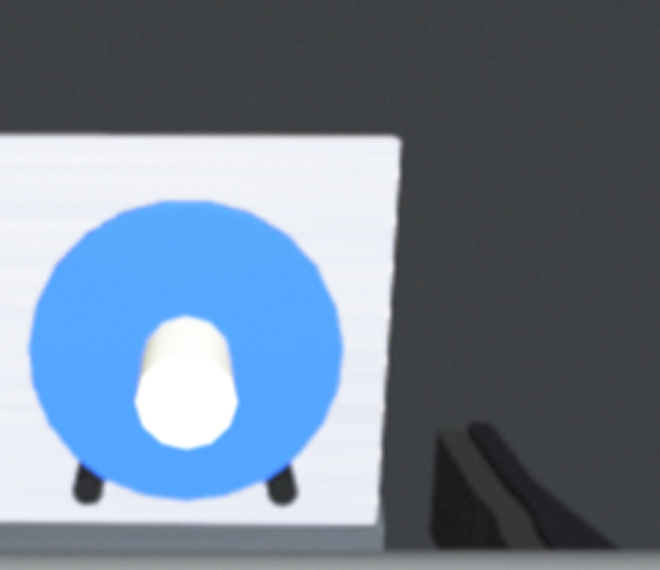

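Run:
```python
from h import *
o=robot.get_obs()
Rt,n=Rlid(-.316); xs=Rt.as_matrix()[:,0]; y=Rt.as_matrix()[:,1]
def f(k):
    P=[k,k-.03*n,k-.03*n-.039*y,k-.03*n+.039*y,k-.011*y,k+.011*y,k-.03*n+.039*xs,k-.03*n-.039*xs]
    p=proj("wrist",P,o)
    pred=np.r_[p[0,1],abs(p[2,0]-p[3,0]),abs(p[4,0]-p[5,0]),p[0,0],p[6,1],p[7,1]]
    return pred-np.r_[223.3,104.3,34,262,90+200/3,90+498/3]
k0=np.array([.458,.2565,.077]); print(f(k0))
r=least_squares(f,k0); k=r.x; print(k,r.fun,(k-k0)@np.c_[xs,y,n])
delta(Rt,k+n*(.156))
```

```text
[-6.1762  2.3097 -0.0657 -0.2282 -6.8487 -4.5073]
[0.4605 0.2559 0.0711] [-0.1158  0.3246 -0.7769  0.      0.0885  0.0395] [-0.0055  0.0002 -0.0034]
shift units [-1.4885  0.616  -2.7171] turn units [0.0146 0.0393 0.05  ]
```

The fit puts the knob top at (0.4605, 0.2559, 0.0711), with residuals under 1 px. I'll descend along the cover's axis.

>>> {"method": "drive_tool", "body": {"plan": [[[-0.3, 0.12, -0.54, 0, 0.04, 0.05], [-0.3, 0.12, -0.54, 0.01, 0, 0], [-0.3, 0.12, -0.54, 0, 0, 0], [-0.3, 0.12, -0.54, 0, 0, 0], [-0.25, 0.12, -0.5, 0, 0, 0], [0, 0, 0, 0, 0, 0]]]}}

```text
time: 5.62
position: [0.5461, 0.2275, 0.1987]
tool_rot: [0.15, 0.942, 0.047, -0.298]
ft_force: [-0.3, -0.0, -0.2]
grip_width: 0.0869
```

Run:
```python
from h import *
o=robot.get_obs(); print(o["position"],o["ft_force"])
Rt,n=Rlid(-.316); k=np.array([.4605,.2559,.0711])
delta(Rt,k+n*.157)
save("wrist","w3"); save("side","s3",6,(240,220,120,100))
```

```text
[0.5461 0.2275 0.1987] [-0.3248 -0.0168 -0.1657]
shift units [0.0004 0.0149 0.0396] turn units [ 0.0011 -0.0243 -0.0058]
```

View pics/w3.png

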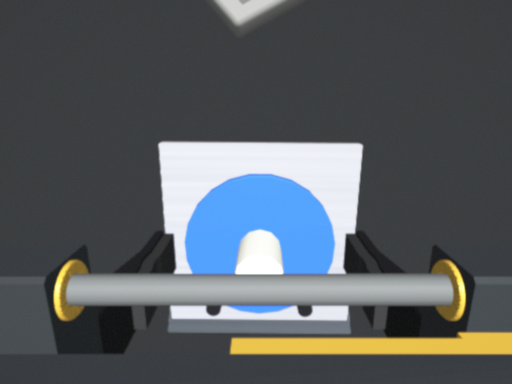

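View pics/s3.png

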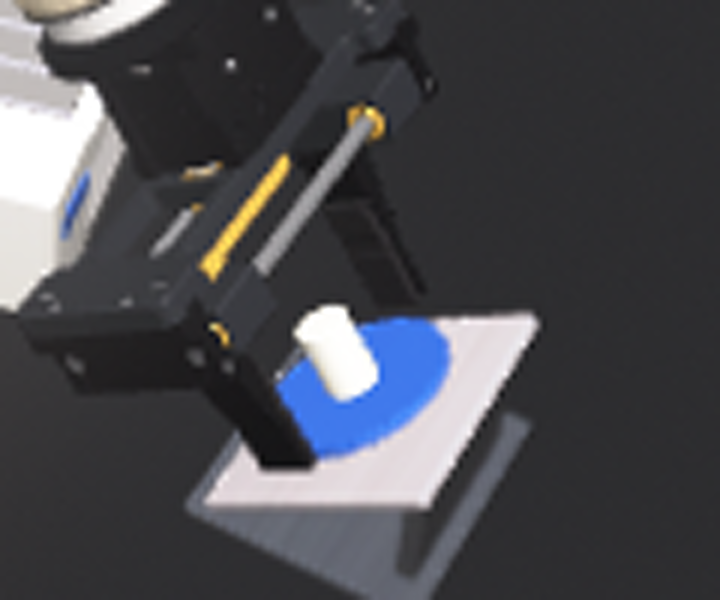

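The fingers straddle the knob symmetrically in the wrist view (knob x≈260, fingers 170 and 350). Closing.

>>> {"method": "drive_tool", "body": {"plan": [[[0, 0, 0, 0, 0, 0], [0, 0, 0, 0, 0, 0], [0, 0, 0, 0, 0, 0], [0, 0, 0, 0, 0, 0], [0, 0, 0, 0, 0, 0], [0, 0, 0, 0, 0, 0]]], "grip": 1, "force": 30}}

```text
time: 6.48
position: [0.547, 0.2273, 0.2]
tool_rot: [0.15, 0.942, 0.048, -0.297]
ft_force: [0.2, -0.1, -0.1]
grip_width: 0.035
```

Run:
```python
from h import *
o=robot.get_obs(); print(o["position"],o["ft_force"],o["grip_width"])
save("wrist","w4"); save("side","s4",6,(240,220,120,100))
```

```text
[0.547  0.2273 0.2   ] [ 0.245  -0.1096 -0.1225] 0.035032922556148934
```

View pics/s4.png

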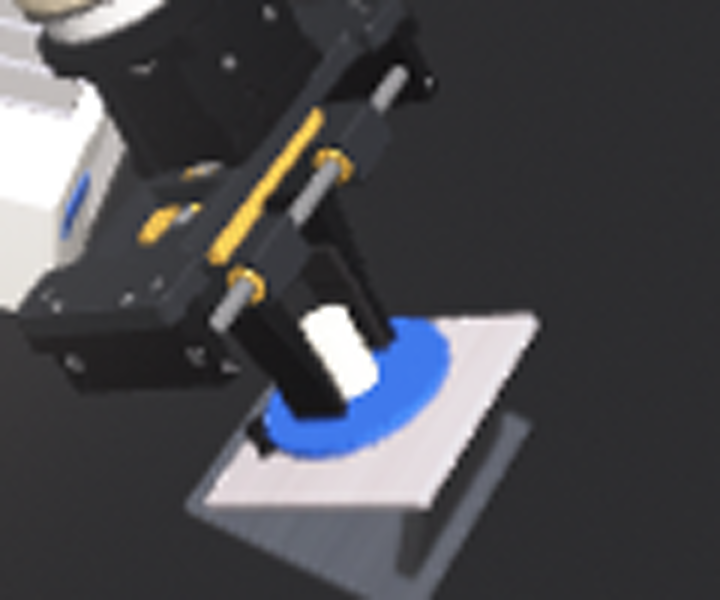

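Still closing (35 mm against a 22 mm knob). Letting it finish.

>>> {"method": "drive_tool", "body": {"plan": [[[0, 0, 0, 0, 0, 0], [0, 0, 0, 0, 0, 0], [0, 0, 0, 0, 0, 0], [0, 0, 0, 0, 0, 0]]]}}

```text
time: 7.08
position: [0.547, 0.2273, 0.2]
tool_rot: [0.15, 0.942, 0.047, -0.297]
ft_force: [-1.3, -0.6, 0.7]
grip_width: 0.0211
```

Run:
```python
from h import *
o=robot.get_obs(); print(o["position"],o["ft_force"],o["moment"],o["grip_width"])
save("side","s5",6,(240,220,120,100))
```

```text
[0.547  0.2273 0.2   ] [-1.276  -0.5914  0.681 ] [-0.0585 -0.3515  0.1296] 0.021123910689142676
```

View pics/s5.png

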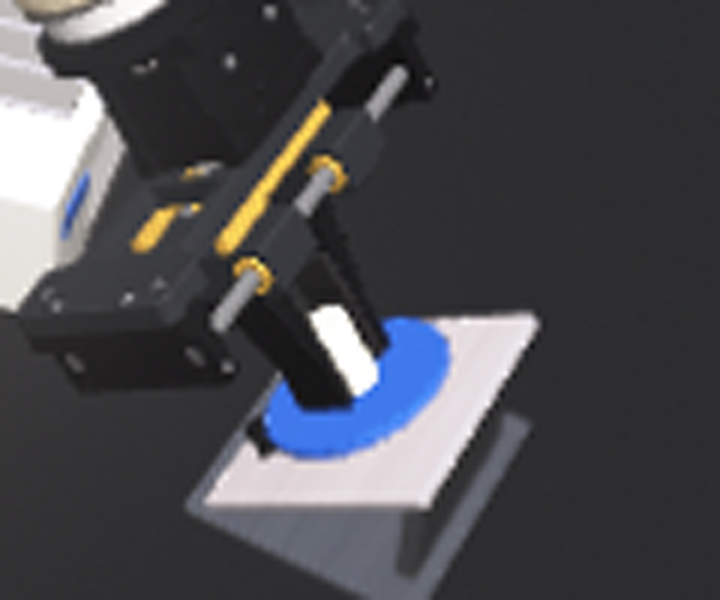

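The knob is gripped (21 mm). Lifting along the axis.

>>> {"method": "drive_tool", "body": {"plan": [[[0.12, -0.04, 0.18, 0, 0, 0], [0.33, -0.11, 0.5, 0, 0, 0], [0.33, -0.11, 0.5, 0, 0, 0], [0.33, -0.11, 0.5, 0, 0, 0], [0.2, -0.2, 1, 0, 0, 0], [0, -0.4, 1, 0, 0, 0], [0, -0.5, 1, 0, 0, 0], [0, -0.5, 0.6, 0, 0, 0]]], "force": 40}}

```text
time: 8.12
position: [0.5803, 0.1774, 0.334]
tool_rot: [0.15, 0.942, 0.048, -0.295]
ft_force: [-0.2, -0.2, -1.0]
grip_width: 0.0212
```

Run:
```python
from h import *
o=robot.get_obs(); print(o["position"],o["ft_force"],o["moment"],o["grip_width"])
save("side","s6",3,(200,120,200,200))
ry=-.09; y=np.array([np.cos(ry),np.sin(ry),0]);z=np.array([0,0,-1.]);Rt=R.from_matrix(np.c_[np.cross(y,z),y,z])
delta(Rt,[.6115,-.107,.4])
```

```text
[0.5803 0.1774 0.334 ] [-0.2386 -0.219  -0.95  ] [-0.0517 -0.5796 -0.0264] 0.021154079021854257
shift units [  1.2338 -11.3237   2.5837] turn units [ -5.2167  -3.4209 -12.4176]
```

View pics/s6.png

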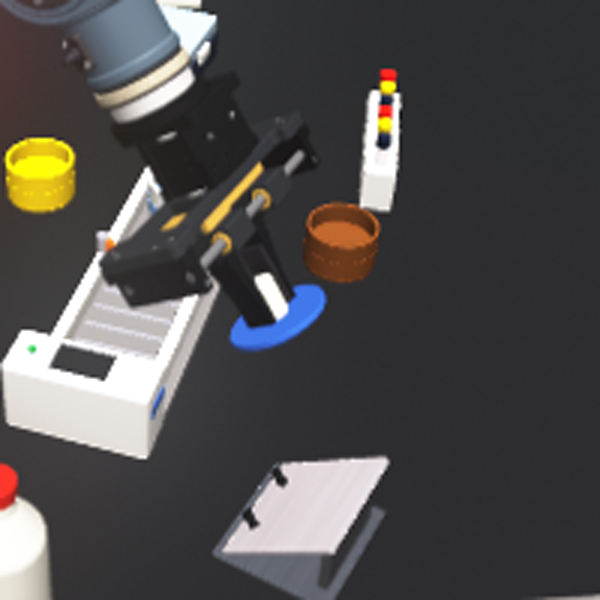

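>>> {"method": "drive_tool", "body": {"plan": [[[0, -0.5, 0.4, -0.3, -0.2, -0.7], [0.1, -0.9, 0.4, -0.33, -0.21, -0.78], [0.1, -0.95, 0.4, -0.33, -0.21, -0.78], [0.1, -0.95, 0.4, -0.33, -0.21, -0.78], [0.1, -0.95, 0.4, -0.33, -0.21, -0.78], [0.1, -0.95, 0.4, -0.33, -0.21, -0.78], [0.1, -0.95, 0.2, -0.33, -0.21, -0.78], [0.1, -0.95, 0, -0.33, -0.21, -0.78]]]}}

```text
time: 9.18
position: [0.5973, -0.0003, 0.3971]
tool_rot: [0.475, 0.865, 0.025, -0.161]
ft_force: [0.7, -0.9, -0.6]
grip_width: 0.0209
```

>>> {"method": "drive_tool", "body": {"plan": [[[0.1, -0.95, 0, -0.33, -0.21, -0.78], [0.1, -0.95, 0, -0.33, -0.21, -0.78], [0.1, -0.95, 0, -0.33, -0.21, -0.78], [0, -0.95, 0, -0.33, -0.21, -0.78], [0, -0.95, 0, -0.33, -0.21, -0.78], [0, -0.95, 0, -0.33, -0.21, -0.78], [0, -0.95, 0, -0.33, -0.21, -0.78], [0, -0.5, 0, -0.33, -0.21, -0.78]]]}}

```text
time: 10.18
position: [0.6045, -0.1795, 0.3963]
tool_rot: [0.74, 0.673, -0.002, -0.005]
ft_force: [-0.2, 0.7, -1.0]
grip_width: 0.021
```

Run:
```python
from h import *
o=robot.get_obs(); print(o["position"],o["tool_rot"],o["ft_force"],o["moment"],o["grip_width"])
save("wrist","w7"); save("side","s7",4,(200,110,150,150))
ry=-.09; y=np.array([np.cos(ry),np.sin(ry),0]);z=np.array([0,0,-1.]);Rt=R.from_matrix(np.c_[np.cross(y,z),y,z])
delta(Rt,[.6115,-.107,.4])
```

```text
[ 0.6045 -0.1795  0.3963] [ 0.7397  0.673  -0.0017 -0.0051] [-0.1636  0.6543 -0.9878] [-0.0185 -0.0951  0.002 ] 0.020968632041872017
shift units [0.2817 2.8952 0.1421] turn units [-0.0562 -0.093   0.0181]
```

View pics/w7.png

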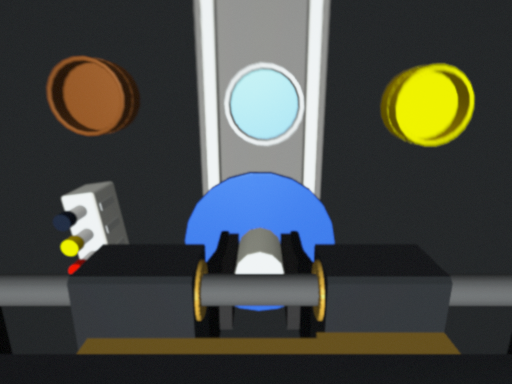

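View pics/s7.png

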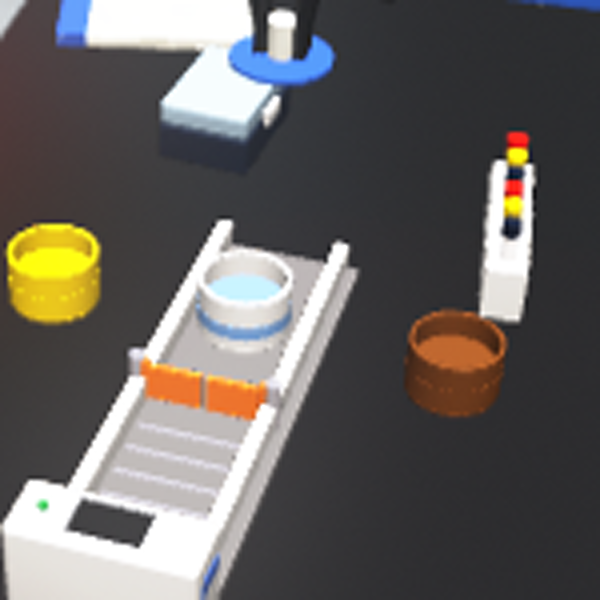

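Run:
```python
from h import *
im=cv2.imread("pics/w7.png")
c=cv2.resize(im[50:160,200:330],None,fx=6,fy=6,interpolation=cv2.INTER_CUBIC); c=c[:600]
cv2.imwrite("pics/w7a.png",c)
c=cv2.resize(im[160:320,170:350],None,fx=4,fy=4,interpolation=cv2.INTER_CUBIC); c=c[:600]
cv2.imwrite("pics/w7b.png",c)
```

```text
(no output)
```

View pics/w7a.png

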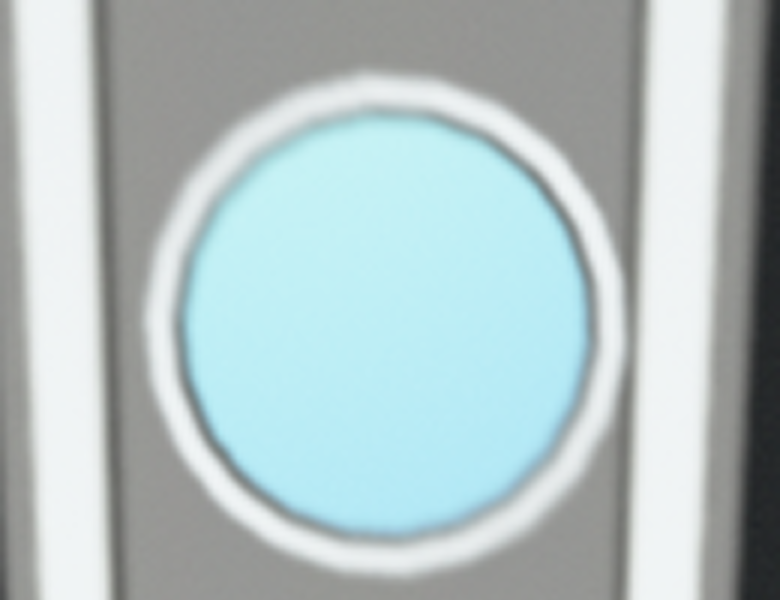

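View pics/w7b.png

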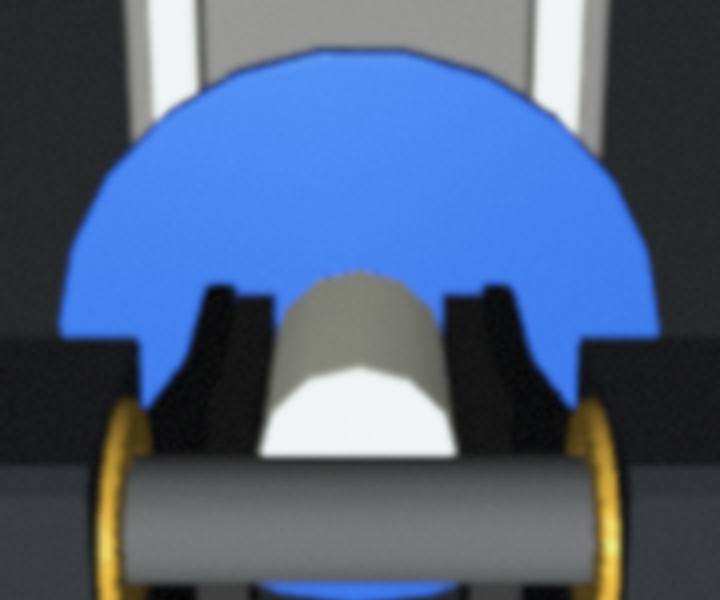

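Run:
```python
from h import *
o=dict(position=np.array([.6045,-.1795,.3963]),tool_rot=np.array([.7397,.673,-.0017,-.0051]))
t=np.linspace(0,2*np.pi,361)
def ext(P): p=proj("wrist",P,o); return np.r_[p.min(0),p.max(0)]
C=np.c_[np.cos(t),np.sin(t),0*t]
def fp(p):
    return ext(np.r_[p[0],p[1],p[2]]+.036*C)-np.r_[224.2,62,304.7,146.3]
r=least_squares(fp,[.61,-.107,.057]);print("pot free z",r.x,r.fun)
r=least_squares(lambda p:fp(np.r_[p,.057]),[.61,-.107]);print("pot z57",r.x,r.fun)
Rt=R.from_quat(o["tool_rot"]); T=lambda P:Rt.apply(P)+o["position"]
def fl(p,ax=None):
    x,y,z,a,b=p  # lid origin in tool, tilt about tool y (a), x (b)
    L=R.from_euler('yx',[a,b])*R.from_euler('x',np.pi)
    g=lambda rad,h:ext(T(L.apply(rad*C+[0,0,h])+[x,y,z]))
    f=np.minimum(g(.039,.005),g(.039,0)); F=np.maximum(g(.039,.005),g(.039,0))
    e=np.r_[f[0]-184.5,F[2]-335,f[1]-171.5,g(.011,.005)[1]-227.75,g(.011,.035)[1]-251.5,b*1000, (x*500)*0]
    return e
r=least_squares(fl,[0,0,.192,0,0],x_scale=[.01,.01,.01,.1,.1]);print("lid in tool",r.x,r.fun)
p=T(r.x[:3]);print("lid world",p)
r2=least_squares(lambda p:fl([p[0],p[1],p[2],0,0]),[0,0,.192]);print("no tilt",r2.x,r2.fun)
```

```text
pot free z [ 0.6121 -0.1105  0.0591] [-0.2726  0.2549  0.2718 -0.2723]
pot z57 [ 0.6121 -0.1105] [ 0.0003  0.508   0.0009 -0.579 ]
lid in tool [ 0.0013  0.0001  0.1897 -0.0337  0.    ] [-0.077   0.077   0.2065 -0.2178  0.0072  0.      0.    ]
lid world [ 0.6029 -0.1772  0.2066]
no tilt [0.0016 0.0001 0.1909] [ 0.3525 -0.3529 -0.3147 -1.0071  1.1112  0.      0.    ]
```

The pot rim is at (0.612, -0.1105) and the cover sits about 1.5 mm along tool x in the grip. Moving over the pot, then down close to it.

>>> {"method": "drive_tool", "body": {"plan": [[[0.1, 0.9, 0, -0.06, -0.09, 0.02], [0.1, 0.9, 0, 0, 0, 0], [0.1, 0.9, -0.6, 0, 0, 0], [0, 0, -1, 0, 0, 0], [0, 0, -1, 0, 0, 0], [0, 0, -1, 0, 0, 0], [0, 0, -1, 0, 0, 0], [0, 0, -0.3, 0, 0, 0]]]}}

```text
time: 11.28
position: [0.6115, -0.1086, 0.272]
tool_rot: [0.737, 0.676, -0.001, -0.002]
ft_force: [-0.7, 0.7, -0.8]
grip_width: 0.021
```

>>> {"method": "drive_tool", "body": {"plan": [[[0, 0, 0, 0, 0, 0], [0, 0, 0, 0, 0, 0]]]}}

```text
time: 11.52
position: [0.6128, -0.1104, 0.2754]
tool_rot: [0.737, 0.676, 0.0, 0.001]
ft_force: [0.3, 0.2, -1.2]
grip_width: 0.0206
```

Run:
```python
from h import *
o=robot.get_obs(); print(o["position"],o["tool_rot"],o["ft_force"],o["grip_width"])
save("scene","sc8",6,(165,110,110,100)); save("side","s8",6,(210,130,110,100))
ry=-.09; y=np.array([np.cos(ry),np.sin(ry),0]);z=np.array([0,0,-1.]);Rt=R.from_matrix(np.c_[np.cross(y,z),y,z])
delta(Rt,[.612,-.112,.247])
```

```text
[ 0.6128 -0.1104  0.2754] [0.7374 0.6755 0.0005 0.0013] [ 0.2908  0.1756 -1.1792] 0.02064569531215414
shift units [-0.0271 -0.0549 -1.1446] turn units [ 0.0137  0.0261 -0.02  ]
```

View pics/sc8.png

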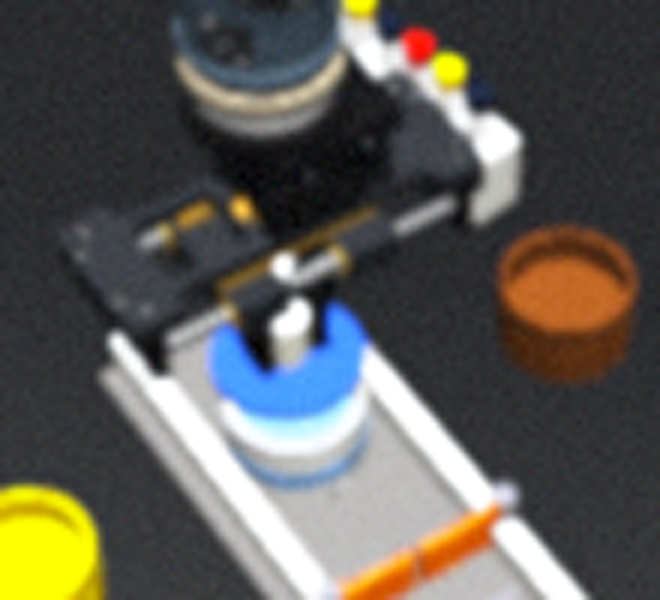

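View pics/s8.png

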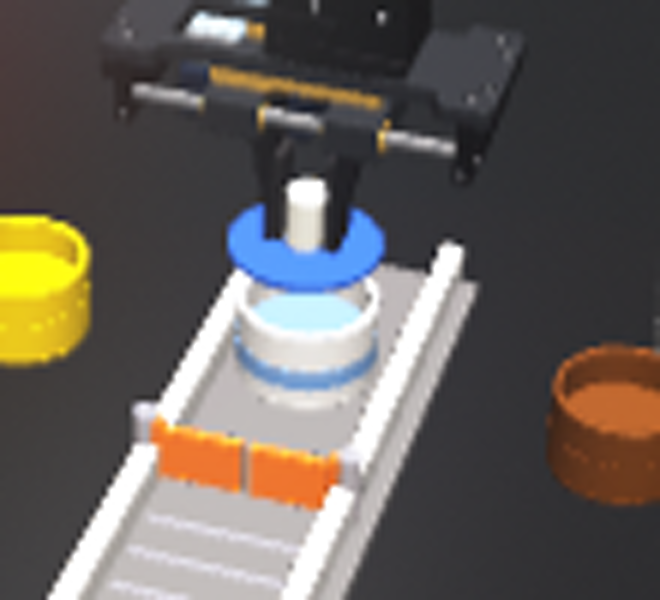

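Run:
```python
from h import *
o=robot.get_obs(); lid=np.array([.6125+.0001,-.1104+.0015,.2754-.190]); pot=np.array([.6121,-.1105,.057])
t=np.linspace(0,2*np.pi,361);C=np.c_[np.cos(t),np.sin(t),0*t]
for n,(x0,y0) in [("side",(210,130)),("scene",(165,110))]:
    for P,r in [(lid,.039),(lid+[0,0,.005],.039),(pot,.036)]:
        p=proj(n,P+r*C)-[x0,y0]; print(n,np.r_[p.min(0),p.max(0)]*6)
    print("knob",(proj(n,lid+[0,0,.035])-[x0,y0])*6)
```

```text
side [222.0241 205.176  378.5263 295.2753]
side [222.1221 197.0316 379.0052 286.9432]
side [229.1016 252.4686 371.4614 336.4077]
knob [[302.3408 190.5963]]
scene [207.083  296.4305 364.3885 418.7449]
scene [206.2812 290.0017 364.1221 412.4784]
scene [216.4216 334.3206 358.7698 446.1816]
knob [[281.9954 310.9759]]
```

Cover and pot line up in both views, with relative error of about 1 mm or less. Lowering slowly.

>>> {"method": "drive_tool", "body": {"plan": [[[-0.02, -0.05, -0.3, 0, 0, 0], [0, 0, -0.3, 0, 0, 0], [0, 0, -0.25, 0, 0, 0], [0, 0, -0.15, 0, 0, 0], [0, 0, 0, 0, 0, 0]]]}}

```text
time: 12.25
position: [0.6117, -0.1119, 0.2489]
tool_rot: [0.738, 0.675, -0.0, 0.0]
ft_force: [1.1, 0.3, -0.3]
grip_width: 0.0209
```

Run:
```python
from h import *
o=robot.get_obs(); print(o["position"],o["tool_rot"],o["ft_force"],o["moment"],o["grip_width"])
```

```text
[ 0.6117 -0.1119  0.2489] [ 0.7375  0.6753 -0.0002  0.0001] [ 1.1343  0.2771 -0.3008] [ 0.0174 -0.0734 -0.0262] 0.020910174981869676
```

>>> {"method": "drive_tool", "body": {"plan": [[[0, 0, -0.08, 0, 0, 0], [0, 0, 0, 0, 0, 0]]]}}

```text
time: 12.5
position: [0.6118, -0.1119, 0.2475]
tool_rot: [0.738, 0.675, 0.0, 0.001]
ft_force: [-0.2, 0.2, -0.9]
grip_width: 0.0212
```

>>> {"method": "drive_tool", "body": {"plan": [[[0, 0, -0.05, 0, 0, 0], [0, 0, 0, 0, 0, 0]]]}}

```text
time: 12.75
position: [0.612, -0.112, 0.2466]
tool_rot: [0.738, 0.675, 0.0, 0.001]
ft_force: [0.2, 0.2, 0.8]
grip_width: 0.0211
```

Run:
```python
from h import *
o=robot.get_obs(); print(o["position"],o["tool_rot"],o["ft_force"],o["moment"],o["grip_width"])
save("side","s9",6,(210,130,110,100))
```

```text
[ 0.612  -0.112   0.2466] [0.7375 0.6753 0.0002 0.0008] [0.1553 0.1786 0.8312] [ 0.0018 -0.0273  0.0093] 0.02113709086584783
```

View pics/s9.png

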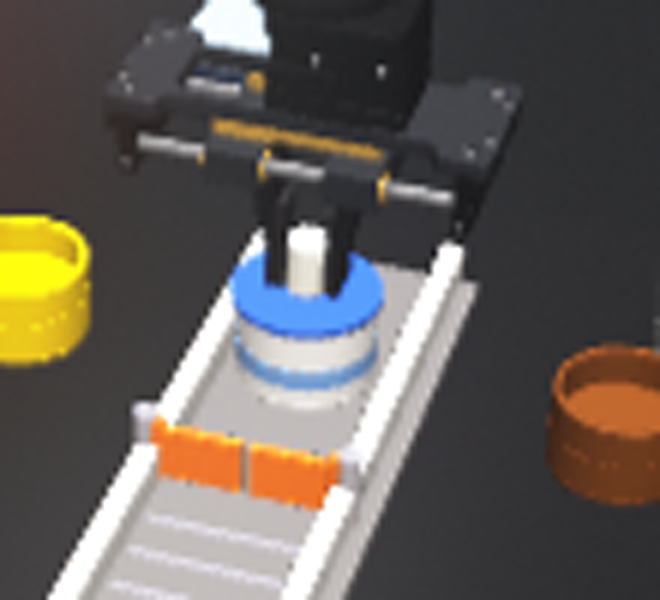

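>>> {"method": "drive_tool", "body": {"plan": [[[0, 0, -0.04, 0, 0, 0], [0, 0, 0, 0, 0, 0]]]}}

```text
time: 13.05
position: [0.6119, -0.1119, 0.2465]
tool_rot: [0.738, 0.675, 0.0, 0.001]
ft_force: [-0.4, -0.4, 6.5]
grip_width: 0.0212
```

>>> {"method": "drive_tool", "body": {"plan": [[[0, 0, -0.04, 0, 0, 0], [0, 0, 0, 0, 0, 0]]]}}

```text
time: 13.3
position: [0.6119, -0.1119, 0.2465]
tool_rot: [0.737, 0.675, 0.0, 0.001]
ft_force: [-2.4, 0.7, 11.8]
grip_width: 0.0212
```

Contact came at TCP z=0.2465, where a fully seated cover was predicted (0.247). Relaxing the press and opening.

>>> {"method": "drive_tool", "body": {"plan": [[[0, 0, 0.06, 0, 0, 0], [0, 0, 0, 0, 0, 0], [0, 0, 0, 0, 0, 0], [0, 0, 0, 0, 0, 0], [0, 0, 0, 0, 0, 0], [0, 0, 0, 0, 0, 0]]], "grip": 0.45}}

```text
time: 14.05
position: [0.6118, -0.1119, 0.2456]
tool_rot: [0.738, 0.675, -0.0, 0.0]
ft_force: [-0.7, 0.6, 1.2]
grip_width: 0.0479
```

Run:
```python
from h import *
o=robot.get_obs(); print(o["position"],o["ft_force"],o["grip_width"])
save("side","s10",6,(210,130,110,100));save("wrist","w10")
```

```text
[ 0.6118 -0.1119  0.2456] [-0.7282  0.6128  1.2399] 0.04786743711340627
```

View pics/s10.png

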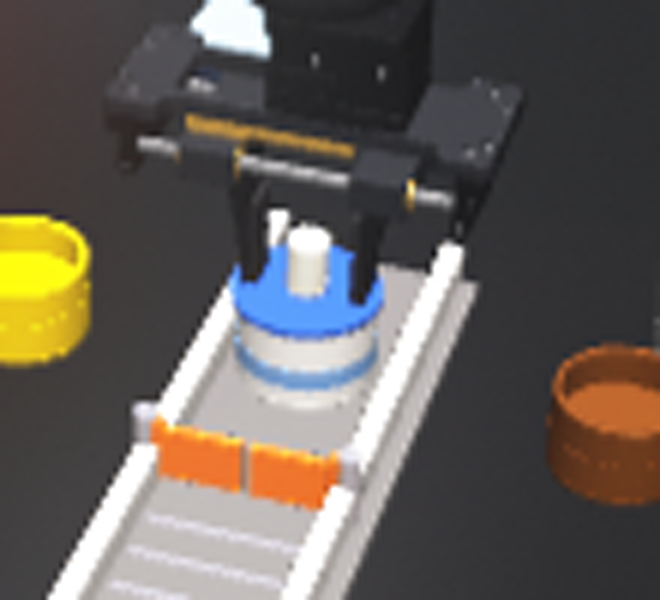

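View pics/w10.png

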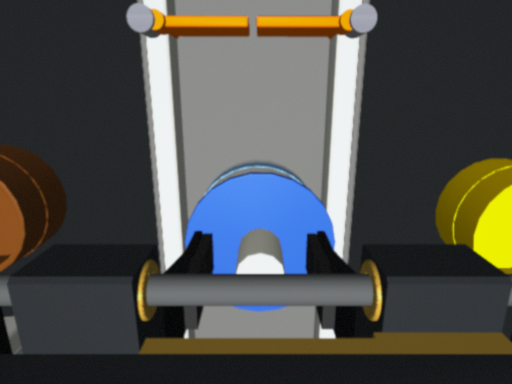

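The cover sits level on the pot (side view: flange at (305,290), knob upright) and is released. Retracting up, and working out the lane frame from w10 (posts at (140,18) and (363,17)).

>>> {"method": "drive_tool", "body": {"plan": [[[0, 0, 0.2, 0, 0, 0], [0, 0, 0.8, 0, 0, 0], [0, 0, 1, 0, 0, 0], [0, 0, 1, 0, 0, 0], [0, -0.5, 0.5, 0, 0, 0]]]}}

```text
time: 14.78
position: [0.612, -0.1242, 0.3351]
tool_rot: [0.737, 0.676, 0.001, 0.002]
ft_force: [0.6, 0.2, 0.8]
grip_width: 0.0476
```

Run:
```python
from h import *
o=dict(position=np.array([.6118,-.1119,.2456]),tool_rot=np.array([.7377,.6751,0,0.0]))
a=atz("wrist",(140,18),.052,o);b=atz("wrist",(363,17),.052,o);print(a,b,(a+b)/2,np.arctan2((b-a)[1],(b-a)[0]))
print(atz("wrist",(252.5,17),.045,o))
im=cv2.imread("pics/w10.png");cv2.imwrite("pics/w10a.png",cv2.resize(im[0:200,120:380],None,fx=3,fy=3,interpolation=cv2.INTER_CUBIC))
save("wrist","w11"); o=robot.get_obs();print(o["position"],o["tool_rot"])
```

```text
[0.5676 0.0034 0.052 ] [ 0.6683 -0.0052  0.052 ] [ 0.618  -0.0009  0.052 ] -0.08511408503795975
[0.6185 0.0007 0.045 ]
[ 0.6126 -0.1264  0.3363] [0.7375 0.6754 0.0007 0.0034]
```

View pics/w10a.png

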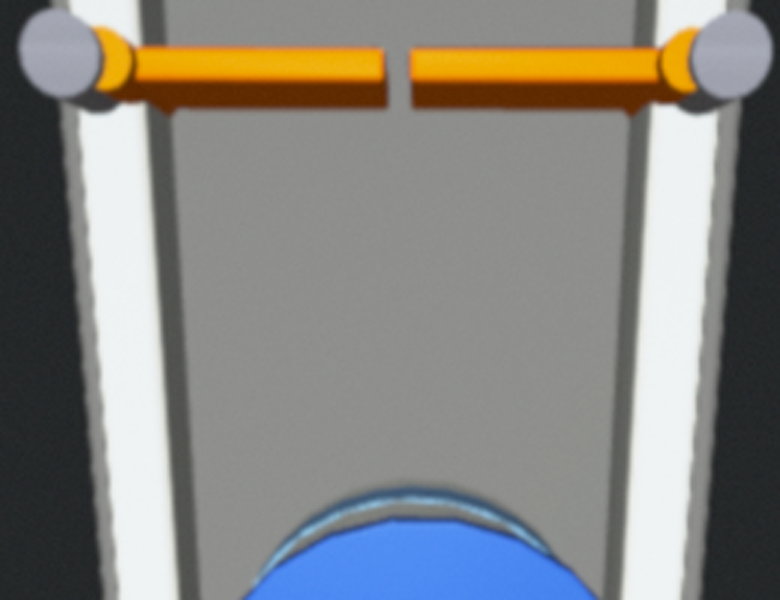

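View pics/w11.png

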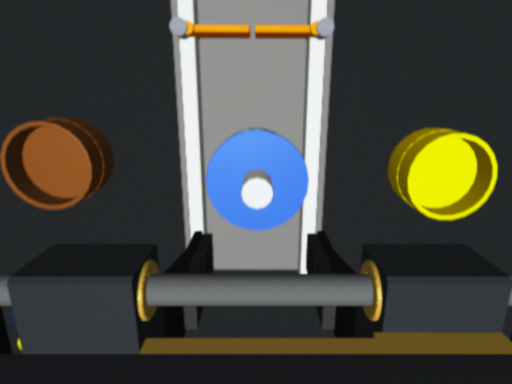

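>>> {"method": "drive_tool", "body": {"plan": [[[-0.1, -0.95, 0, 0.62, -0.05, 0], [-0.1, -0.95, 0, 0.62, -0.05, 0], [-0.1, -0.95, 0, 0.62, -0.06, 0], [-0.1, -0.95, 0, 0.62, -0.06, 0], [-0.05, 0, -0.7, 0, 0, 0], [0, 0, -0.8, 0, 0, 0], [0, 0, -0.8, 0, 0, 0], [0, 0, 0, 0, 0, 0]]], "grip": 1, "force": 30}}

```text
time: 15.82
position: [0.5998, -0.2179, 0.2728]
tool_rot: [0.731, 0.67, 0.095, -0.09]
ft_force: [0.2, -0.8, 0.4]
grip_width: 0.0007
```

```bash
cat >> h.py <<'E'
G=np.array([.618,-.001]);YAW=-.087
u=np.array([np.sin(-YAW),np.cos(YAW)]);v=np.array([np.cos(YAW),np.sin(YAW)])
def push_R(deg=15):
    ex=np.r_[v,0];ey=np.r_[u,0];a=np.radians(deg);z=np.sin(a)*ey-np.array([0,0,np.cos(a)]);return R.from_matrix(np.c_[np.cross(ex,z),ex,z])
def lane(p): d=np.array(p)[:2]-G; return d@v,d@u
def tips():
    o=robot.get_obs();Rc=R.from_quat(o["tool_rot"]); t=o["position"]+Rc.apply([0.0095,0,.182]); print("tip front corner lane x,y,z",lane(t),t[2],"F",o["ft_force"],"grip",o["grip_width"],"t",o["time"])
E
python3 - <<'E'
from h import *
tips(); p=G+u*-.222+v*.002; delta(push_R(),[*p,.21])
save("side","s12",4,(190,90,150,150))
E
```

```text
tip front corner lane x,y,z (np.float64(-3.31738596170515e-05), np.float64(-0.1612266487067074)) 0.09952491322692344 F [ 0.1982 -0.8167  0.4201] grip 0.0006654045123111268 t 15.825
shift units [ 0.0342 -0.1783 -2.5129] turn units [-0.0106 -0.0419 -0.0033]
```

View pics/s12.png

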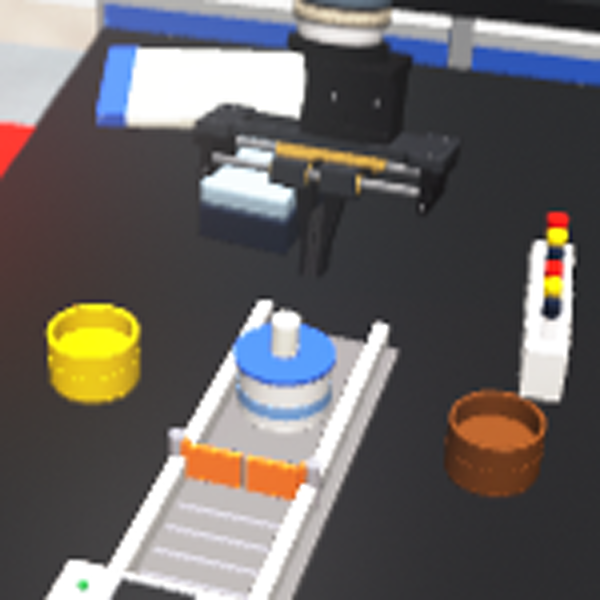

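The cover is level and the fingers are behind the pot. Descending.

>>> {"method": "drive_tool", "body": {"plan": [[[0.03, -0.18, -0.4, 0, -0.04, 0], [0, 0, -0.7, 0, 0, 0], [0, 0, -0.7, 0, 0, 0], [0, 0, -0.6, 0, 0, 0], [0, 0, -0.1, 0, 0, 0], [0, 0, 0, 0, 0, 0]]]}}

```text
time: 16.62
position: [0.6013, -0.2239, 0.2129]
tool_rot: [0.731, 0.67, 0.097, -0.086]
ft_force: [0.4, 0.4, 0.8]
grip_width: 0.0002
```

Run:
```python
from h import *
tips(); p=G+u*-.222+v*.002; delta(push_R(),[*p,.21])
save("side","s13",5,(220,120,120,110))
```

```text
tip front corner lane x,y,z (np.float64(0.0036602858609156496), np.float64(-0.16746411771445643)) 0.03954535571290824 F [0.3831 0.3798 0.8176] grip 0.00020687377836409334 t 16.625
shift units [-0.0255  0.0643 -0.1179] turn units [0.0149 0.044  0.0112]
```

View pics/s13.png

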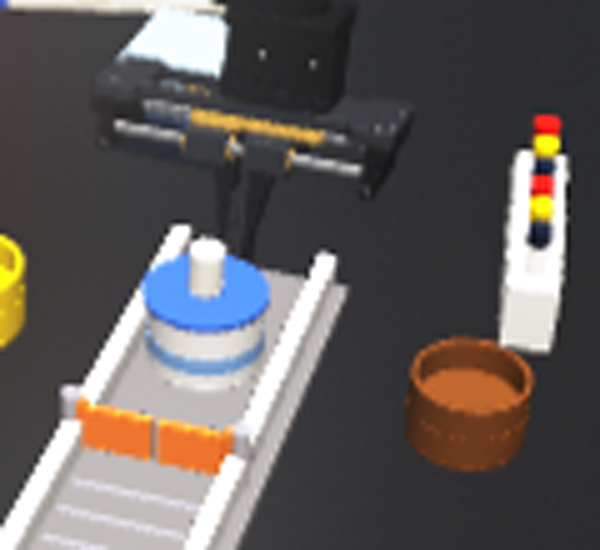

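>>> {"method": "drive_tool", "body": {"plan": [[[0.02, 0.25, -0.1, 0, 0, 0], [0.02, 0.25, 0, 0, 0, 0], [0.02, 0.2, 0, 0, 0, 0], [0.02, 0.2, 0, 0, 0, 0], [0.02, 0.25, 0, 0, 0, 0], [0.02, 0.25, 0, 0, 0, 0], [0.02, 0.25, 0, 0, 0, 0], [0, 0, 0, 0, 0, 0]]]}}

```text
time: 17.68
position: [0.6048, -0.1819, 0.2108]
tool_rot: [0.731, 0.67, 0.098, -0.086]
ft_force: [0.8, -0.6, 0.4]
grip_width: 0.0001
```

Run:
```python
from h import *
tips()
save("side","s14",5,(210,120,120,110))
```

```text
tip front corner lane x,y,z (np.float64(0.0034694961271297745), np.float64(-0.12516891997926793)) 0.03740201001159707 F [ 0.8358 -0.5977  0.4465] grip 0.00012958642910700503 t 17.675
```

View pics/s14.png

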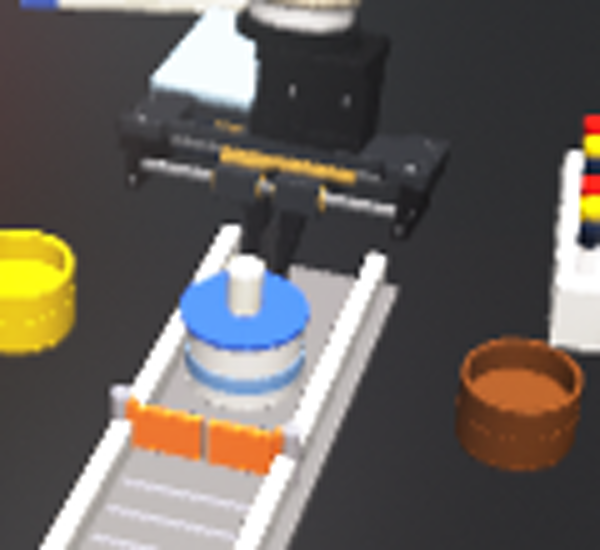

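The pot is sliding upright with the cover on. Continuing through the gate.

>>> {"method": "drive_tool", "body": {"plan": [[[0.02, 0.2, 0, 0, 0, 0], [0.02, 0.25, 0, 0, 0, 0], [0.02, 0.3, 0, 0, 0, 0], [0.02, 0.3, 0, 0, 0, 0], [0.02, 0.3, 0, 0, 0, 0], [0.02, 0.3, 0, 0, 0, 0], [0.02, 0.3, 0, 0, 0, 0], [0.02, 0.3, 0, 0, 0, 0]]]}}

```text
time: 18.73
position: [0.6089, -0.126, 0.2108]
tool_rot: [0.731, 0.67, 0.097, -0.086]
ft_force: [0.3, -3.1, 0.3]
grip_width: 0.0004
```

Run:
```python
from h import *
tips()
save("side","s15",5,(200,130,120,110))
```

```text
tip front corner lane x,y,z (np.float64(0.002713966943010507), np.float64(-0.069323079194018)) 0.03733543441148218 F [ 0.2979 -3.0887  0.3362] grip 0.00041546065878379974 t 18.725
```

View pics/s15.png

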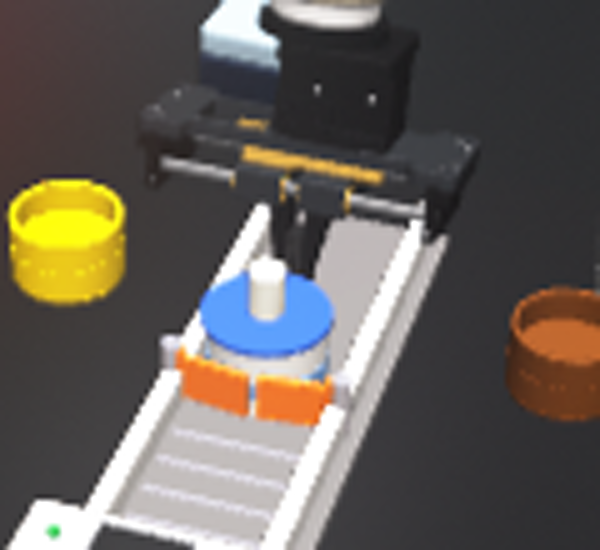

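>>> {"method": "drive_tool", "body": {"plan": [[[0.02, 0.3, 0, 0, 0, 0], [0.03, 0.3, 0, 0, 0, 0], [0.03, 0.3, 0, 0, 0, 0], [0.03, 0.3, 0, 0, 0, 0], [0.03, 0.3, 0, 0, 0, 0], [0.03, 0.3, 0, 0, 0, 0], [0.03, 0.3, 0, 0, 0, 0], [0.03, 0.3, 0, 0, 0, 0]]]}}

```text
time: 19.77
position: [0.6145, -0.0658, 0.2107]
tool_rot: [0.731, 0.67, 0.097, -0.086]
ft_force: [-1.2, -4.2, 0.4]
grip_width: 0.0004
```

Run:
```python
from h import *
tips()
save("side","s16",5,(190,140,120,110))
```

```text
tip front corner lane x,y,z (np.float64(0.0029659820460768657), np.float64(-0.008764788938407396)) 0.037303127561294586 F [-1.2461 -4.2403  0.4111] grip 0.00039777977160506854 t 19.775
```

View pics/s16.png

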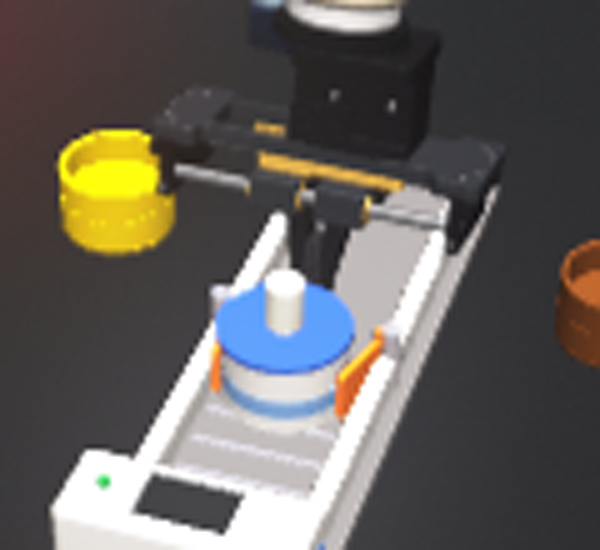

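The pot is pushing the leaves open, with the cover seated. Last stretch.

>>> {"method": "drive_tool", "body": {"plan": [[[0.03, 0.33, 0, 0, 0, 0], [0.03, 0.35, 0, 0, 0, 0], [0.03, 0.35, 0, 0, 0, 0], [0.03, 0.35, 0, 0, 0, 0], [0.03, 0.35, 0, 0, 0, 0], [0.03, 0.35, 0, 0, 0, 0], [0.03, 0.35, 0, 0, 0, 0], [0.02, 0.2, 0, 0, 0, 0]]]}}

```text
time: 20.82
position: [0.6203, 0.0001, 0.2107]
tool_rot: [0.731, 0.67, 0.097, -0.086]
ft_force: [-0.2, -2.4, 0.2]
grip_width: 0.0003
```

Run:
```python
from h import *
tips()
save("side","s17",5,(180,140,120,110))
```

```text
tip front corner lane x,y,z (np.float64(0.0030282020312618393), np.float64(0.05734314391563423)) 0.037311116573191055 F [-0.1699 -2.3855  0.2311] grip 0.0003303483351970777 t 20.825
```

View pics/s17.png

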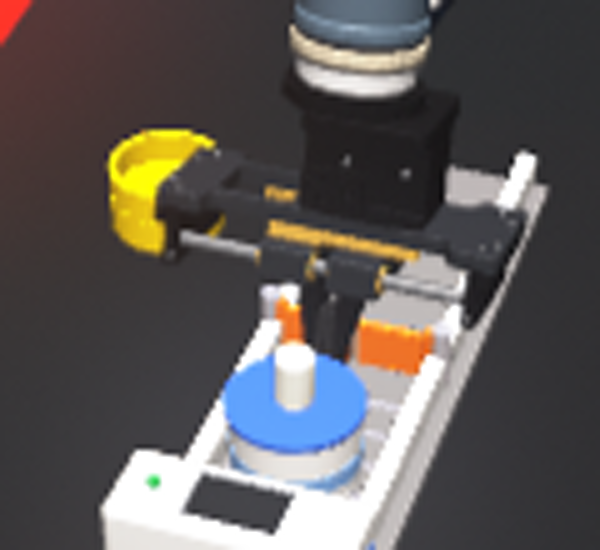

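The pot is about 94 mm past the gate. Backing off slightly, then lifting clear.

>>> {"method": "drive_tool", "body": {"plan": [[[-0.02, -0.25, 0, 0, 0, 0], [0, -0.1, 0.2, 0, 0, 0], [0, 0, 0.5, 0, 0, 0], [0, 0, 0.8, 0, 0, 0], [0, 0, 1, 0, 0, 0], [0, 0, 1, 0, 0, 0], [0, -0.6, 1, 0, 0, 0], [0, -0.6, 0, 0, 0, 0]]]}}

```text
time: 21.88
position: [0.6205, -0.0398, 0.3268]
tool_rot: [0.731, 0.67, 0.099, -0.083]
ft_force: [0.3, 0.0, -0.1]
grip_width: 0.0004
```

>>> {"method": "drive_tool", "body": {"plan": [[[0, -0.8, 0.3, 0, 0, 0], [0, -0.8, 0.3, 0, 0, 0], [0, -0.8, 0, 0, 0, 0], [0, -0.8, 0, 0, 0, 0], [0, -0.8, 0, 0, 0, 0], [0, 0, 0, 0, 0, 0], [0, 0, 0, 0, 0, 0], [0, 0, 0, 0, 0, 0]]]}}

```text
time: 22.88
position: [0.6197, -0.1386, 0.3382]
tool_rot: [0.731, 0.67, 0.097, -0.086]
ft_force: [0.4, -0.0, -0.4]
grip_width: 0.0005
```

Run:
```python
from h import *
tips(); o=robot.get_obs()
save("side","s18",5,(180,150,120,120));save("wrist","w18");save("scene","sc18")
for P in ([.6205,.09,.062],): pass
pot=G+u*.094+v*.003
t=np.linspace(0,2*np.pi,361);C=np.c_[np.cos(t),np.sin(t),0*t]
p=proj("wrist",np.r_[pot,.062]+.039*C,o);print(p.min(0),p.max(0))
```

```text
tip front corner lane x,y,z (np.float64(0.01442796950376232), np.float64(-0.08078423286469236)) 0.1647697946645284 F [ 0.4203 -0.0323 -0.3578] grip 0.0005416581387020406 t 22.875
[194.7227 -54.8359] [293.7119  45.7537]
```

View pics/s18.png

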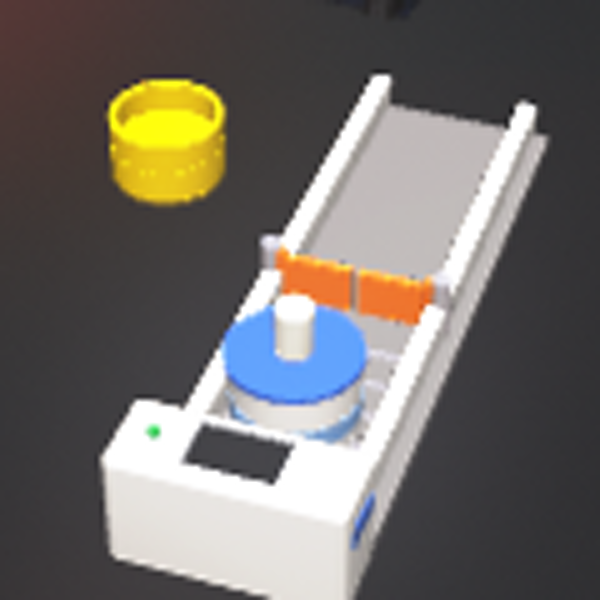

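View pics/w18.png

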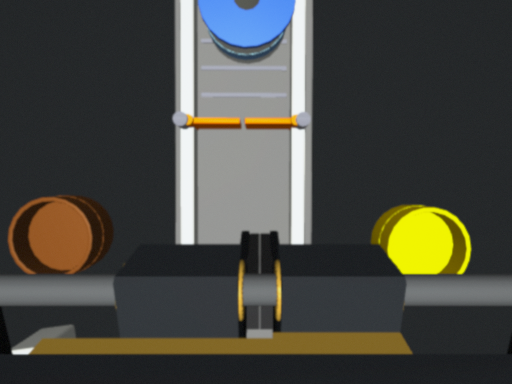

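View pics/sc18.png

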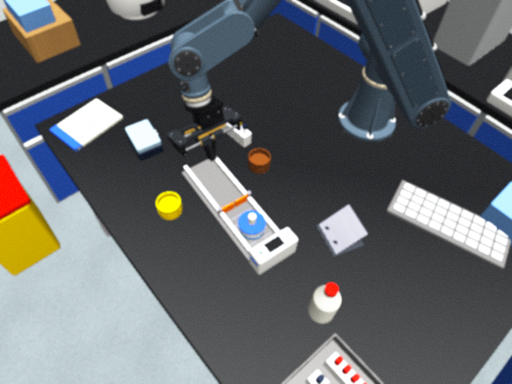

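The side view shows both leaves in line and shut behind the pot ((280–435, 250–320) in the crop). The cover is level on the pot with its knob upright, and the bystanders and look-alikes are at their original pixels. The robot is clear, so I'm handing in.

Run:
```python
from rig import robot
print(robot.hand_in())
```

```text
the job is handed in; nothing more can be done
None
```

The covered pot is in the bay, both gate leaves are shut behind it, and the job is handed in at 22.9 s of the 58 s allowed.

- **Cover:** I gripped the knob along its 35° axis, lifted the cover off, levelled it and lowered it onto the white pot. Contact came at tool height 0.2465 m; a fully seated cover was predicted at 0.247 m. I pressed it down with about 12 N and let go.
- **Push:** I pushed the pot along the lane with closed fingers, tilted so the tips pressed below the cover's flange. The push force read about 4 N at most, and the pot's centre ended about 94 mm past the gate by my estimate. I then lifted the fingers clear.
- **Last pictures:** Both leaves looked in line and shut, and the cover looked level with its knob upright. The tube rack, bottle, tip box and both look-alike pots looked unmoved by eye; I did not measure them again.
- **Disagreements:**
  - The scene and side cameras read heights 3–4 mm low. I took the final positions of the cover, the pot and the gate from the wrist camera instead.
  - The wrist-camera fit hinted at about 2° of cover tilt in the grip. No tilt showed after release.

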